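# Level the letter-scale stand

## Task

The little three-footed stand for the letter scale slopes and has to be made level. Lay the spirit level flat and lengthwise on the stand's board, clear of the knob, and let go of it; then turn the knob of the screw foot until the bubble sits centred between its two lines. Last, press the spirit level firmly down onto the board and finish while still pressing, with the bubble still centred; do not drop or bang the spirit level, and leave everything else on the desk where it is.

Things in the scene. Friction and masses are not known exactly. Their poses are not given: they have to be found in the camera images.
- level: Box-section spirit level, bare aluminium with black end caps, 180 mm long, 28 mm wide (29 at the caps), 40 mm high, about 0.3 kg, both ends alike. Origin: centre of its underside; x along its length, z up. Starts upright on a thin grey desk mat (3 mm). Grip it across its width at mid-length, 10 to 28 mm above its underside.
- vial (a point): Middle of the vial in the level's top, 38.5 mm above its underside; axes as the level's. The vial takes up 32 mm either side of here along the length. Beyond it, from 32 to 88 mm either side, the top is solid and flat, 40 mm above the underside: press there, on one side or on both at once; an even or near-middle press tilts it least.
- bubble (a joint): Place of the bubble along the vial, in m: 0 centred, positive towards the level's own +x end. A pale 14 mm oval in a yellow-green vial, seen from above; two thin black lines stand 9 mm either side of the middle, so it lies between them within 2 mm of centre. It runs to the higher end, 1.2 mm per 0.001 rad of slope, at most 18 mm, and settles in about 1 s.
- shelf: The stand's plywood board with its two plain steel legs, 340 x 180 x 18 mm. Origin midway between the feet of these legs, 6 mm above the desk; y along the board towards the screw foot, z up. The stand does not slide on the desk.
- shelf_top (a point): Centre of the board's upper face, 80 mm above the desk; y along its 340 mm length towards the screw foot, x across its 180 mm depth, z its upward normal. The legs are 145 mm towards -y. At the start the screw-foot end is low by 0.005 to 0.010 rad. A level laid along y with its middle 60 mm towards -y of here is clear of a hand on the knob.
- knob (a point): Middle of the screw foot's round knurled black knob, 38 mm across, axis upright, spanning 94 to 122 mm above the desk (here 108); it stays at that height, 140 mm from the board's centre. Clockwise from above raises this end, 4 mm a turn: 2.7 mm of bubble per rad. Needs about 2.2 to 4.4 rad in all, so several grasps; stiff (0.06 N m), stays as left; a press on the board does not turn it.
- pen_jar: Cream ceramic pen jar, 80 mm diameter, 98 mm high, with pens in it (160 mm high); origin at the centre of its underside. Leave alone.
- notebook_a: Slim dark notebook, 148 x 210 x 13 mm, flat on the desk; origin at the centre of its underside. Leave alone.
- notebook_b: Small tan notebook, 105 x 148 x 11 mm, lying on the dark one; origin at the centre of its underside. Leave alone.
- pencil: Retractable pencil, 140 mm long, 9 mm thick, flat on the desk in front of the stand; origin under its middle, x along it. Leave alone.
- eraser: White eraser in a card sleeve, 55 x 22 x 13 mm; origin at the centre of its underside. Leave alone.
- memo_pad: Block of plain memo paper, 76 x 76 x 16 mm; origin at the centre of its underside. Leave alone.
- mug: White mug, 82 mm diameter, 92 mm high; origin at the centre of its underside. Leave alone.
- stapler: Black and steel stapler, 135 x 36 x 55 mm; origin at the centre of its underside. Leave alone.
There are look-alikes about, which are no part of the job. Several things have the shape of the level; the one meant has the colours described above.

How it is judged:
By the outcome, as a careful person would: the job done as asked, in the order asked, and still so for the second after the job is handed in, while the arm keeps its last pose, push and grip.
It also fails if it takes over 72 s, if anything falls off the work surface, if the arm or the gripper's body presses on something with over 40 N, if the wrist force passes 120 N, or if a joint passes its speed limit or range.

## Robot

A 6-joint arm with a two-finger parallel gripper is mounted at the origin on the work surface. World frame = base frame: x ahead of the robot, y to its left, z up, the work surface at z = 0. Lengths are in mm, angles in degrees, forces in N, time in s.
With the tool pointing down it reaches from about 300 to 850 mm from the base axis. Payload 4.2 kg.
Tool frame: the origin (TCP) lies on the centre line of the jaws, within the pads' length; the fingertips stand 14 mm ahead of it and the grasp point (between the pads) lies 5 mm behind it; z points along the fingers, y is the line along which they close (so a half turn about z gives the same grasp; the last joint's range is limited). The gripper opens to 91 mm and grips with 3 to 60 N. Pads are 32 mm wide; open, the fingers measure 118 mm over their backs; the gripper's body (76 mm by 178 mm) begins 60 mm behind the grasp point.
Start: joints at [66.177, 18.312, 89.639, -0, 72.044, -1.146], TCP at [221.692, 530.56, 227.976] pointing down, gripper open.
Joint ranges: [-177.97, 177.97], [-48.28, 115.42], [12.27, 149.76], [-77.06, 257.06], [2.81, 150.46], [-146.56, 146.56]. Speed limits (degrees/s): [147.25, 147.25, 180, 180, 180, 180].

## Interface

Orientations are given as [roll, pitch, yaw] about the fixed x, y, z axes, in that order (R = Rz(yaw) Ry(pitch) Rx(roll)).
In Python, from workcell import env gives the robot as it stands.
- The arm moves only by the tool arm_command, never from a script. Its argument "motion" is a list of rows, each an object with "offset": the shift along the tool's x, y, z in m, a list of three; "spin": the turn about the tool's z in rad. In form: [{"offset": [tx, ty, tz], "spin": spin}, ...]. A call has 1 to 5 rows; each row shifts and turns the commanded pose from where the row before left it, along the tool's axes as they then stand; what a row does not reach is not made up. A row lasts 1/8 s, in which the tool goes at most 62.5 mm and 10.7 degrees, less where a joint would pass 70% of its speed; a pose out of reach is approached as far as the arm can. A call with a gripper value outside its range is refused whole. "jaw" is the finger opening in m, from 0 to 0.0912, set as the call begins (left out, the last holds). The fingers move at their own pace and stop on an object; "newtons" is the grip in N (left out, the last holds). Time passes only in rows, so rows that do not move let the fingers close. It gives the time, the measured TCP pose, the force, the opening and the grip force at its end, in the units of the state.
- env.state(): the state, without advancing time (a new reading comes with each control period).
- env.grab_frame(name): name is "scene" or "top"; returns (picture, depth): 400x640x3 uint8, blue, green, red; 400x640 float32, mm along the optical axis (not along the pixel's ray), 0 where there is no reading.
- env.camera_model(name): a dict with "fx", "fy", "cx", "cy" (pixels), "eye" and "rotation" of the camera in the world. Camera axes: x right, y down, z forward; pixel columns grow to the right and rows downward; lengths in mm; the calibration is good to about 2 mm. A picture is of the moment at which its call begins. camera_model takes no time and is no camera call.
- env.job_done(): hands the job in; it is judged then, once.
Trained networks look in the newest picture that a camera, given by its name, has taken for a name from the list of things; names that differ only in an ending like _2 or _b are one class to them, and where a whole thing is asked for, a point or a joint stands for the part that bears it (a point fixed in the world has none). Each returns a list of dicts, best first, with "score" (0 to 1); they miss things now and then, are a little off and sometimes report something else, mostly with a low value. They report only what shows in the picture. A call takes as long as a camera call. They do not tell look-alikes from the thing itself.
- env.boxes_of(camera, target): "bbox" ([left, top, right, bottom] in pixels, round what is visible of it).
- env.pinpoint(camera, target): "location" ([column, row] in pixels: a listed point, or the origin of a listed thing).
The state is a dict: "time_s": time; "qpos": joint angles; "qvel": joint speeds; "effort": joint torques, N m; "ee_pos": TCP position; "ee_rot": TCP orientation; "force": force on the tool from outside, world axes, zero at the start; "torque": the same for the moment, N m; "gripper_width": finger opening in mm; "gripper_force": force on a finger pad.
Only numpy, scipy, OpenCV 4.12 (cv2) and the standard library are available. Lean on these libraries where they do the work, as an engineer would, in place of code of your own. Each camera call takes 0.05 s, during which the arm holds its last target. There are 200 camera calls.

## Working session

There is one attempt and no reset: what is moved stays moved. The work goes in short steps, Python scripts to look and compute and a tool call to move; the robot and the scene stay as the last step left them, time stands still between calls to the robot, and variables do not carry over. Pictures are saved under pics/ and viewed, at most 10 in all, crops included, and the job is handed in when it is done.

Besides the shell and the picture viewer there is one more tool, called after ">>>" as name(argument=value, ...) on one line, values as JSON. arm_command: Moves the arm, as the interface text tells. Its arguments: {"type":"object","properties":{"motion":{"type":"array"},"jaw":{"type":"number"},"newtons":{"type":"number"}},"required":["motion"]}

```bash
mkdir -p pics; ls; cat > h.py <<'E'
from workcell import env
import numpy as np, cv2
def ray(cam,uv,z):
    m=env.camera_model(cam);R=np.array(m["rotation"]).reshape(3,3);e=np.array(m["eye"])
    d=R@np.array([(uv[0]-m["cx"])/m["fx"],(uv[1]-m["cy"])/m["fy"],1]);return e+d*(z-e[2])/d[2]
def proj(cam,p):
    m=env.camera_model(cam);R=np.array(m["rotation"]).reshape(3,3);c=R.T@(np.array(p)-np.array(m["eye"]))
    return [m["fx"]*c[0]/c[2]+m["cx"],m["fy"]*c[1]/c[2]+m["cy"]]
E
python3 - <<'E'
from h import *
for c in("top","scene"):
    im,d=env.grab_frame(c);cv2.imwrite(f"pics/{c}0.png",im);np.save(f"{c}0.npy",d)
    m=env.camera_model(c);print(c,m["fx"],np.round(m["eye"]),np.round(np.array(m["rotation"]),3).tolist())
    for t in("level","vial","knob","shelf_top","shelf"):
        for r in env.pinpoint(c,t)[:4]:print(c,t,np.round(r["location"],1),round(r["score"],2))
print(env.state())
E
```

```text
pics
top 396.4789631841838 [ 209. -123. 1398.] [-168.332, 0.167, -85.181]
top level [382.6 292.7] 0.81
top level [482.2 242.3] 0.71
top level [391.7 204. ] 0.69
top level [282.4 224.2] 0.6
top vial [382.1 294.2] 0.9
top vial [393.9 203. ] 0.76
top vial [373.3 129.8] 0.74
top vial [491.9 244.8] 0.72
top knob [251.5 148.6] 0.42
top knob [172.  194.6] 0.26
top shelf_top [292.  159.4] 0.7
top shelf [335.6 168.3] 0.66
scene 381.18954792605706 [1196. -426.  990.] [-137.148, 0.982, 65.076]
scene level [309.8 321.5] 0.97
scene level [224.5 187.4] 0.89
scene level [246.3 257.8] 0.85
scene vial [244.2 247.3] 0.86
scene vial [125.7 262. ] 0.85
scene vial [307.4 309.7] 0.63
scene vial [225.6 179.8] 0.6
scene knob [412.8 205.7] 0.6
scene shelf_top [373.2 226.8] 0.97
scene shelf [447.4 174.5] 0.69
{'time_s': 0.6, 'qpos': array([ 6.61780203e+01,  1.83114870e+01,  8.96411519e+01, -4.17243387e-04,
        7.20422941e+01, -1.14573268e+00]), 'qvel': array([-0.11075367, -0.05822976, -0.03925597, -0.01148807,  0.068712  ,
       -0.0507005 ]), 'effort': array([-3.82048374e-04, -4.12120378e+01, -2.32135034e+01,  7.28155067e-02,
        3.78849695e-02, -3.30996947e-06]), 'ee_pos': array([221.67825374, 530.55727797, 227.96546214]), 'ee_rot': array([1.79994942e+02, 4.98165802e-04, 1.57323882e+02]), 'force': array([-0.18623126, -0.26690252, -0.40563021]), 'torque': array([0.01893528, 0.02578576, 0.03565867]), 'gripper_force': 0.0, 'gripper_width': 91.09839666875139}
```

```bash
sed -i 's/np.array(m\["rotation"\]).reshape(3,3)/Rot.from_euler("xyz",m["rotation"],degrees=True).as_matrix()/; s/^import numpy/from scipy.spatial.transform import Rotation as Rot\nimport numpy/' h.py
python3 - <<'E'
from h import *
for uv in([382.6,292.7],[482.2,242.3],[391.7,204],[282.4,224.2],[373.3,129.8]):print("top",uv,ray("top",uv,43).round())
for uv in([309.8,321.5],[224.5,187.4],[246.3,257.8],[125.7,262]):print("scene",uv,ray("scene",uv,3).round())
print(ray("top",[251.5,148.6],122).round(),ray("scene",[412.8,205.7],108).round(),ray("top",[292,159.4],80).round(),ray("scene",[373.2,226.8],80).round())
print(proj("top",[0,0,0]),proj("top",[221,530,228]))
E
```

```text
top [382.6, 292.7] [ 176. -327.   43.]
top [482.2, 242.3] [ 371. -656.   43.]
top [391.7, 204] [ 478. -343.   43.]
top [282.4, 224.2] [376.  28.  43.]
top [373.3, 129.8] [ 745. -264.   43.]
scene [309.8, 321.5] [ 766. -267.    3.]
scene [224.5, 187.4] [ 165. -338.    3.]
scene [246.3, 257.8] [ 493. -360.    3.]
scene [125.7, 262] [ 346. -702.    3.]
[613. 150. 122.] [606. 155. 108.] [599.  14.  80.] [607.  17.  80.]
[np.float64(280.37224665565935), np.float64(337.63143782650343)] [np.float64(100.35649949629482), np.float64(254.0700010358371)]
```

View pics/top0.png

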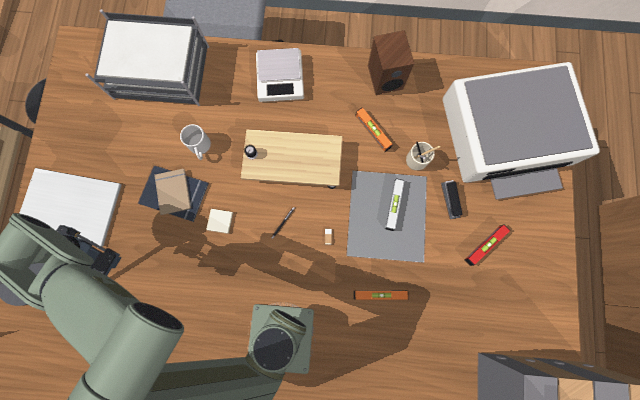

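View pics/scene0.png

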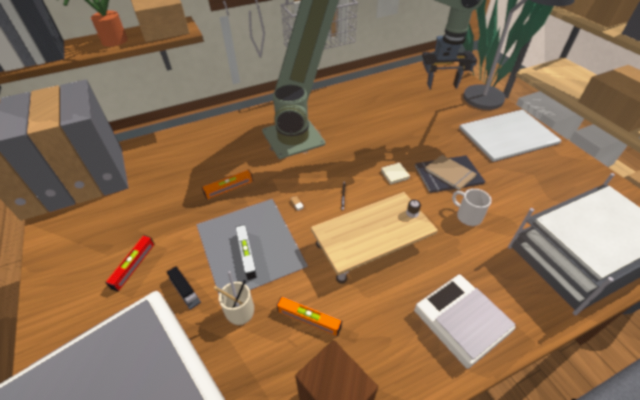

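Candidates in the top picture: orange (374,129), orange-brown (381,295), red (488,244), and bare aluminium with black caps on the grey mat (395,203). The last one fits both the colours and the mat, so I'll confirm it in a crop.

```bash
python3 - <<'E'
from h import *
im=cv2.imread("pics/top0.png")
a=cv2.resize(im[165:245,360:430],None,fx=5.5,fy=5.5,interpolation=cv2.INTER_CUBIC)
b=cv2.resize(im[120:200,230:350],None,fx=5.5*.6,fy=5.5,interpolation=cv2.INTER_CUBIC)
b=cv2.resize(im[120:200,230:350],(600,400),interpolation=cv2.INTER_CUBIC)
cv2.imwrite("pics/crop1.png",a);cv2.imwrite("pics/crop2.png",b)
d=np.load("top0.npy");m=env.camera_model("top");R=Rot.from_euler("xyz",m["rotation"],degrees=True).as_matrix()
v,u=np.mgrid[0:400,0:640]
P=(np.stack([(u-m["cx"])/m["fx"],(v-m["cy"])/m["fy"],np.ones_like(d)],-1)*d[...,None])@R.T+np.array(m["eye"])
def rect(sl,z0,z1):
    p=P[sl].reshape(-1,3);p=p[(p[:,2]>z0)&(p[:,2]<z1)];r=cv2.minAreaRect(p[:,:2].astype(np.float32));print(len(p),r,p[:,2].mean(),cv2.boxPoints(r).round().tolist());return p
rect(np.s_[172:240,375:415],30,60)
p=rect(np.s_[125:195,235:350],60,92)
print(np.linalg.lstsq(np.c_[p[:,:2],np.ones(len(p))],p[:,2],rcond=None)[0])
rect(np.s_[135:165,240:262],105,140)
E
```

```text
425 ((481.372314453125, -353.78570556640625), (29.26492691040039, 179.59043884277344), 82.13574981689453) 40.57698493931114 [[390.0, -356.0], [568.0, -381.0], [572.0, -352.0], [394.0, -327.0]]
4777 ((610.0728759765625, 18.423828125), (182.14157104492188, 340.51568603515625), 0.6150623559951782) 77.98490274449148 [[517.0, 188.0], [521.0, -153.0], [703.0, -151.0], [699.0, 190.0]]
[ 3.64684549e-03 -5.69410560e-03  7.58475702e+01]
108 ((608.7581176757812, 157.0226287841797), (35.251739501953125, 36.5749626159668), 50.18125534057617) 120.11351845423636 [[583.0, 155.0], [612.0, 132.0], [634.0, 159.0], [606.0, 182.0]]
```

View pics/crop1.png

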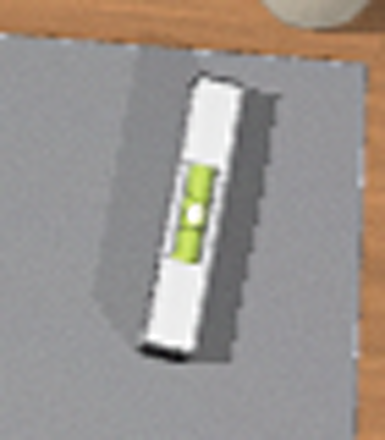

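The crop confirms it: bare aluminium with black caps and a green vial, centre at about (481,-354) mm, yaw about -8°. The board centre is about (610,18) with its y axis along world y, and the knob is at (609,157). I'll move above the level.

>>> arm_command(motion=[{"offset": [0,0,0],"spin": -0.129},{"offset": [0,0,0],"spin": -0.129},{"offset": [-0.0237,-0.0525,0],"spin": 0},{"offset": [-0.0237,-0.0525,0],"spin": 0},{"offset": [-0.0237,-0.0525,0],"spin": 0}], jaw=0.0912)

```text
time_s: 1.23
ee_pos: [270.8, 363.3, 228.0]
ee_rot: [180.0, 0.0, 172.2]
force: [0.8, 0.0, -0.2]
gripper_width: 91.5
gripper_force: 0.0
```

>>> arm_command(motion=[{"offset": [-0.0237,-0.0525,0],"spin": 0},{"offset": [-0.0237,-0.0525,0],"spin": 0},{"offset": [-0.0237,-0.0525,0],"spin": 0},{"offset": [-0.0237,-0.0525,0],"spin": 0},{"offset": [-0.0237,-0.0525,0],"spin": 0}])

```text
time_s: 1.85
ee_pos: [352.1, 86.8, 228.4]
ee_rot: [180.0, 0.1, 172.1]
force: [0.7, 0.2, -0.7]
gripper_width: 91.3
gripper_force: 0.0
```

>>> arm_command(motion=[{"offset": [-0.0237,-0.0525,0],"spin": 0},{"offset": [-0.0237,-0.0525,0],"spin": 0},{"offset": [-0.0237,-0.0525,0],"spin": 0},{"offset": [-0.0237,-0.0525,0],"spin": 0},{"offset": [-0.0237,-0.0525,0],"spin": 0}])

```text
time_s: 2.48
ee_pos: [433.4, -189.8, 228.2]
ee_rot: [180.0, 0.1, 172.1]
force: [0.9, 1.1, 0.1]
gripper_width: 91.2
gripper_force: 0.0
```

>>> arm_command(motion=[{"offset": [-0.0237,-0.0525,0],"spin": 0},{"offset": [-0.0237,-0.0525,0],"spin": 0},{"offset": [-0.0237,-0.0525,0],"spin": 0},{"offset": [0,0,0.05],"spin": 0},{"offset": [0,0,0],"spin": 0}])

```text
time_s: 3.1
ee_pos: [479.6, -352.4, 174.1]
ee_rot: [179.7, -0.5, 172.1]
force: [-0.5, -0.1, 0.4]
gripper_width: 91.0
gripper_force: 0.0
```

```bash
cat >> h.py <<'E'
def cloud(c,d):
    m=env.camera_model(c);R=Rot.from_euler("xyz",m["rotation"],degrees=True).as_matrix();v,u=np.mgrid[0:400,0:640]
    return (np.stack([(u-m["cx"])/m["fx"],(v-m["cy"])/m["fy"],np.ones_like(d)],-1)*d[...,None])@R.T+np.array(m["eye"])
def rect(P,lo,hi):
    p=P.reshape(-1,3);p=p[((p>lo)&(p<hi)).all(1)];r=cv2.minAreaRect(p[:,:2].astype(np.float32));print(len(p),np.round(r[0],1),np.round(r[1],1),round(r[2],2),p[:,2].mean().round(1));return p
E
python3 - <<'E'
from h import *
P=cloud("scene",np.load("scene0.npy"))
rect(P,[375,-400,38],[590,-310,48]);rect(P,[500,-180,60],[720,200,90]);rect(P,[575,125,116],[640,190,130])
E
```

```text
408 [ 483.  -354.7] [ 28.1 180.9] 82.11 42.8
5471 [610.9  16.9] [183.6 341. ] 0.81 78.8
104 [609.5 155.1] [36.3 37.5] 53.74 121.7
```

>>> arm_command(motion=[{"offset": [-0.003,-0.0015,0.04],"spin": 0},{"offset": [0,0,0.045],"spin": 0},{"offset": [0,0,0.04],"spin": 0},{"offset": [0,0,0.026],"spin": 0},{"offset": [0,0,0],"spin": 0}])

```text
time_s: 3.72
ee_pos: [484.5, -354.6, 26.9]
ee_rot: [179.9, -0.1, 172.2]
force: [0.3, 0.6, -0.2]
gripper_width: 91.3
gripper_force: 0.0
```

>>> arm_command(motion=[{"offset": [0,0,0],"spin": 0},{"offset": [0,0,0],"spin": 0},{"offset": [0,0,0],"spin": 0},{"offset": [0,0,0],"spin": 0},{"offset": [0,0,0],"spin": 0}], jaw=0.015, newtons=25)

```text
time_s: 4.35
ee_pos: [484.7, -355.5, 27.0]
ee_rot: [180.0, 0.0, 172.1]
force: [0.2, -0.2, 0.3]
gripper_width: 43.8
gripper_force: 0.0
```

>>> arm_command(motion=[{"offset": [0,0,0],"spin": 0},{"offset": [0,0,0],"spin": 0},{"offset": [0,0,0],"spin": 0}])

```text
time_s: 4.72
ee_pos: [484.6, -355.4, 26.8]
ee_rot: [180.0, -0.0, 172.1]
force: [-0.4, 1.5, -0.5]
gripper_width: 28.3
gripper_force: 25.0
```

>>> arm_command(motion=[{"offset": [0,0,0],"spin": 0},{"offset": [0,0,0],"spin": 0},{"offset": [0.001,0,0.006],"spin": 0},{"offset": [0,0,0],"spin": 0}], jaw=0.045)

```text
time_s: 5.22
ee_pos: [483.1, -354.9, 20.2]
ee_rot: [179.9, -0.1, 172.1]
force: [-0.8, 0.2, -1.0]
gripper_width: 44.8
gripper_force: 0.0
```

>>> arm_command(motion=[{"offset": [0,0,0],"spin": 0},{"offset": [0,0,0],"spin": 0},{"offset": [0,0,0],"spin": 0},{"offset": [0,0,0],"spin": 0}], jaw=0.015)

```text
time_s: 5.72
ee_pos: [483.8, -355.3, 21.0]
ee_rot: [180.0, 0.0, 172.1]
force: [0.2, -0.8, -0.4]
gripper_width: 27.9
gripper_force: 25.0
```

>>> arm_command(motion=[{"offset": [0,0,0],"spin": 0},{"offset": [0,0,-0.02],"spin": 0},{"offset": [0,0,-0.045],"spin": 0},{"offset": [0,0,-0.05],"spin": 0},{"offset": [0,0,-0.05],"spin": 0}])

```text
time_s: 6.35
ee_pos: [483.1, -354.9, 186.6]
ee_rot: [179.9, -0.1, 172.1]
force: [0.6, 0.2, -4.2]
gripper_width: 27.7
gripper_force: 25.0
```

>>> arm_command(motion=[{"offset": [-0.0139,0.0545,0],"spin": 0},{"offset": [-0.0139,0.0545,0],"spin": 0},{"offset": [-0.0139,0.0545,0],"spin": 0},{"offset": [-0.0139,0.0545,0],"spin": 0},{"offset": [-0.0139,0.0545,0],"spin": 0}])

```text
time_s: 6.98
ee_pos: [589.9, -93.2, 185.2]
ee_rot: [-180.0, -0.1, 172.1]
force: [0.2, 0.2, -2.6]
gripper_width: 27.9
gripper_force: 25.0
```

>>> arm_command(motion=[{"offset": [-0.0139,0.0545,0],"spin": 0},{"offset": [0,0,0],"spin": 0.1776},{"offset": [0,0,0],"spin": 0.1776},{"offset": [0,0,0],"spin": 0.1776},{"offset": [0,0,0],"spin": 0.1776}])

```text
time_s: 7.6
ee_pos: [610.5, -42.7, 185.0]
ee_rot: [-179.9, -0.1, 131.1]
force: [-0.0, 1.3, -3.2]
gripper_width: 27.9
gripper_force: 25.0
```

>>> arm_command(motion=[{"offset": [0,0,0],"spin": 0.1776},{"offset": [0,0,0],"spin": 0.1776},{"offset": [0,0,0],"spin": 0.1776},{"offset": [0,0,0],"spin": 0.1776},{"offset": [0,0,0],"spin": 0}])

```text
time_s: 8.22
ee_pos: [610.6, -42.8, 185.2]
ee_rot: [-179.9, -0.0, 90.8]
force: [-0.4, -0.4, -2.6]
gripper_width: 28.0
gripper_force: 25.0
```

>>> arm_command(motion=[{"offset": [0,0,0.03],"spin": 0},{"offset": [0,0,0.03],"spin": 0},{"offset": [0,0,0.015],"spin": 0},{"offset": [0,0,0],"spin": 0}])

```text
time_s: 8.72
ee_pos: [610.5, -42.8, 109.9]
ee_rot: [-179.9, -0.0, 90.8]
force: [0.2, 0.8, -2.3]
gripper_width: 27.8
gripper_force: 25.0
```

```bash
python3 - <<'E'
from h import *
for c in("top","scene"):
    im,d=env.grab_frame(c);cv2.imwrite(f"pics/{c}1.png",im);np.save(f"{c}1.npy",d)
im=cv2.imread("pics/scene1.png");cv2.imwrite("pics/s1c.png",cv2.resize(im[170:310,290:460],None,fx=4,fy=4,interpolation=cv2.INTER_CUBIC))
s=env.state();print(s["ee_pos"],s["ee_rot"],s["force"],s["time_s"])
E
```

```text
[612.00064281 -42.94396258 111.85843273] [1.79897717e+02 6.35037797e-03 9.07419225e+01] [ 0.32269193  0.50528019 -3.06571802] 8.825
```

View pics/s1c.png

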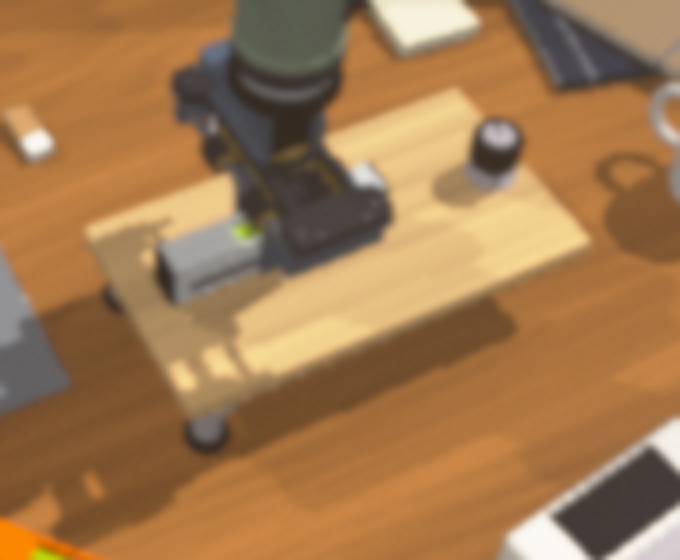

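The picture shows the level held lengthwise above the board, clear of the knob at about (497,145) in the crop. I'll lower it gently.

>>> arm_command(motion=[{"offset": [0,0,0.005],"spin": 0},{"offset": [0,0,0.003],"spin": 0},{"offset": [0,0,0.001],"spin": 0},{"offset": [0,0,0.001],"spin": 0},{"offset": [0,0,0],"spin": 0}], newtons=15)

```text
time_s: 9.45
ee_pos: [611.2, -42.9, 100.9]
ee_rot: [-180.0, -0.0, 90.7]
force: [-0.5, -0.2, -3.3]
gripper_width: 28.3
gripper_force: 15.0
```

>>> arm_command(motion=[{"offset": [0,0,0.001],"spin": 0},{"offset": [0,0,0.0005],"spin": 0},{"offset": [0,0,0],"spin": 0}])

```text
time_s: 9.82
ee_pos: [611.2, -42.9, 99.4]
ee_rot: [-180.0, -0.0, 90.7]
force: [-0.0, 0.4, -3.6]
gripper_width: 28.2
gripper_force: 15.0
```

>>> arm_command(motion=[{"offset": [0,0,0.0007],"spin": 0},{"offset": [0,0,0],"spin": 0}])

```text
time_s: 10.07
ee_pos: [611.2, -42.9, 98.7]
ee_rot: [-180.0, -0.0, 90.7]
force: [-0.0, -0.2, -2.2]
gripper_width: 28.2
gripper_force: 15.0
```

>>> arm_command(motion=[{"offset": [0,0,0.0007],"spin": 0},{"offset": [0,0,0],"spin": 0}])

```text
time_s: 10.32
ee_pos: [611.2, -42.9, 98.0]
ee_rot: [180.0, -0.0, 90.7]
force: [0.8, 0.6, -2.8]
gripper_width: 27.8
gripper_force: 15.0
```

>>> arm_command(motion=[{"offset": [0,0,0.0006],"spin": 0},{"offset": [0,0,0.0004],"spin": 0}])

```text
time_s: 10.58
ee_pos: [611.3, -42.8, 97.4]
ee_rot: [180.0, -0.0, 90.7]
force: [-0.7, 1.2, 3.8]
gripper_width: 27.6
gripper_force: 15.0
```

>>> arm_command(motion=[{"offset": [0,0,0.0006],"spin": 0},{"offset": [0,0,0],"spin": 0}])

```text
time_s: 10.82
ee_pos: [611.3, -42.8, 97.4]
ee_rot: [180.0, -0.0, 90.7]
force: [-1.8, 2.2, 4.8]
gripper_width: 28.2
gripper_force: 15.0
```

>>> arm_command(motion=[{"offset": [0,0,0],"spin": 0},{"offset": [0,0,0],"spin": 0}], newtons=4)

```text
time_s: 11.08
ee_pos: [611.3, -42.8, 97.4]
ee_rot: [180.0, -0.0, 90.7]
force: [-2.1, 1.6, 6.0]
gripper_width: 27.7
gripper_force: 4.0
```

>>> arm_command(motion=[{"offset": [0,0,0],"spin": 0},{"offset": [0,0,0],"spin": 0},{"offset": [0,0,0],"spin": 0},{"offset": [0,0,-0.02],"spin": 0},{"offset": [0,0,-0.04],"spin": 0}], jaw=0.06, newtons=25)

```text
time_s: 11.7
ee_pos: [610.0, -42.8, 155.1]
ee_rot: [-179.7, -0.0, 90.7]
force: [0.1, 0.4, -0.4]
gripper_width: 60.1
gripper_force: 0.0
```

>>> arm_command(motion=[{"offset": [0.0495,0,0],"spin": 0},{"offset": [0.0495,0,0],"spin": 0},{"offset": [0.0495,0,0],"spin": 0},{"offset": [0.0495,0,0],"spin": 0},{"offset": [0,0,0],"spin": -0.18}])

```text
time_s: 12.32
ee_pos: [608.6, 158.6, 156.2]
ee_rot: [180.0, -0.1, 101.5]
force: [0.0, -1.1, 0.5]
gripper_width: 60.2
gripper_force: 0.0
```

```bash
python3 - <<'E'
from h import *
for c in("top","scene"):
    im,d=env.grab_frame(c);cv2.imwrite(f"pics/{c}2.png",im);P=cloud(c,d)
    rect(P,[560,-140,110],[660,52,127])
    print(c,[(np.round(r["location"],1).tolist(),round(r["score"],2)) for r in env.pinpoint(c,"bubble")[:3]],proj(c,[611,-42.5,118]))
t=cv2.imread("pics/top2.png");s=cv2.imread("pics/scene2.png")
a=cv2.resize(t[130:185,235:350],(690,330),interpolation=cv2.INTER_CUBIC);b=cv2.resize(s[200:260,320:435],(690,360),interpolation=cv2.INTER_CUBIC)[:270]
cv2.imwrite("pics/c3.png",np.vstack([a,b]))
print(env.state()["ee_pos"],env.state()["time_s"])
E
```

```text
438 [610.8 -39.8] [ 30.2 179.6] 0.81 117.5Traceback (most recent call last):
  File "<stdin>", line 5, in <module>
ValueError: it knows: eraser, knob, level, memo_pad, mug, notebook, pen_jar, pencil, shelf, shelf_top, stapler, vial
```

```bash
cat >> h.py <<'E'
def bubble(c,cen=(610.8,-40.5),ang=90.8,z=117.5,save=None,n=3):
    """rectify level's top (1 px = 0.5 mm, columns towards knob), return blue profile"""
    a=np.radians(ang);e=np.array([np.cos(a),np.sin(a)]);f=np.array([-e[1],e[0]])
    acc=0
    for _ in range(n):
        im,d=env.grab_frame(c);acc=acc+im.astype(np.float32)/n
    loc=[(-100,-20),(100,-20),(100,20),(-100,20)]
    src=np.float32([proj(c,[*(np.array(cen)+e*s-f*t),z]) for s,t in loc])
    H=cv2.getPerspectiveTransform(src,np.float32([[(s+100)*2,(t+20)*2] for s,t in loc]))
    w=cv2.warpPerspective(acc,H,(400,80),flags=cv2.INTER_CUBIC)
    if save:cv2.imwrite(save,cv2.resize(w.clip(0,255).astype(np.uint8),None,fx=2,fy=3,interpolation=cv2.INTER_LINEAR))
    return w
E
python3 - <<'E'
from h import *
for c in("top","scene"):
    w=bubble(c,save=f"pics/b_{c}.png")
    for r in (30,40,50): print(c,r,w[r-4:r+4,110:290:6].mean(0)[:,0].round().astype(int).tolist(),"G",w[r-4:r+4,110:290:6].mean(0)[:,1].round().astype(int).tolist())
a=np.vstack([cv2.imread("pics/b_top.png"),cv2.imread("pics/b_scene.png")]);cv2.imwrite("pics/b0.png",a)
print(env.state()["ee_pos"],env.state()["time_s"])
E
```

```text
top 30 [176, 174, 175, 172, 137, 79, 57, 68, 70, 70, 75, 103, 126, 115, 82, 63, 63, 63, 57, 61, 64, 66, 66, 67, 69, 92, 143, 179, 175, 172] G [176, 174, 174, 171, 156, 148, 150, 153, 157, 158, 158, 167, 167, 169, 157, 148, 151, 144, 128, 148, 151, 155, 153, 154, 155, 153, 159, 176, 174, 173]
top 40 [174, 174, 177, 174, 126, 79, 73, 76, 73, 74, 114, 183, 213, 196, 142, 87, 70, 70, 70, 78, 78, 77, 75, 73, 76, 102, 150, 176, 174, 172] G [173, 172, 174, 171, 158, 156, 163, 161, 159, 158, 169, 205, 221, 207, 180, 162, 160, 148, 139, 162, 165, 163, 161, 161, 160, 160, 163, 172, 172, 171]
top 50 [173, 172, 176, 175, 131, 80, 77, 82, 72, 74, 84, 106, 129, 132, 109, 89, 87, 80, 78, 85, 79, 75, 79, 79, 81, 103, 155, 173, 173, 171] G [172, 173, 175, 173, 152, 129, 130, 132, 129, 129, 132, 142, 152, 155, 144, 136, 136, 125, 113, 131, 132, 129, 129, 130, 132, 140, 165, 173, 172, 171]
scene 30 [162, 162, 162, 156, 143, 127, 121, 120, 115, 112, 116, 128, 139, 140, 130, 117, 110, 109, 108, 109, 109, 109, 111, 114, 117, 126, 143, 155, 159, 159] G [165, 165, 165, 164, 158, 152, 149, 148, 145, 142, 142, 146, 151, 153, 149, 144, 140, 135, 132, 135, 138, 139, 140, 141, 142, 145, 154, 161, 163, 163]
scene 40 [161, 161, 159, 150, 124, 90, 69, 63, 62, 71, 97, 130, 149, 144, 120, 88, 67, 62, 60, 59, 59, 60, 64, 68, 80, 107, 137, 154, 159, 160] G [164, 164, 163, 161, 153, 147, 145, 145, 144, 146, 153, 164, 172, 169, 158, 148, 140, 131, 127, 133, 141, 143, 143, 144, 145, 149, 156, 161, 163, 163]
scene 50 [162, 162, 161, 153, 127, 85, 56, 46, 46, 57, 83, 110, 123, 117, 92, 64, 50, 47, 45, 45, 44, 45, 47, 52, 73, 111, 143, 158, 160, 160] G [165, 165, 165, 163, 157, 148, 145, 144, 144, 145, 150, 155, 159, 158, 151, 145, 140, 133, 130, 137, 143, 144, 144, 144, 146, 151, 159, 163, 163, 163]
[608.89501225 154.39421814 156.44814756] 12.675
```

View pics/b0.png

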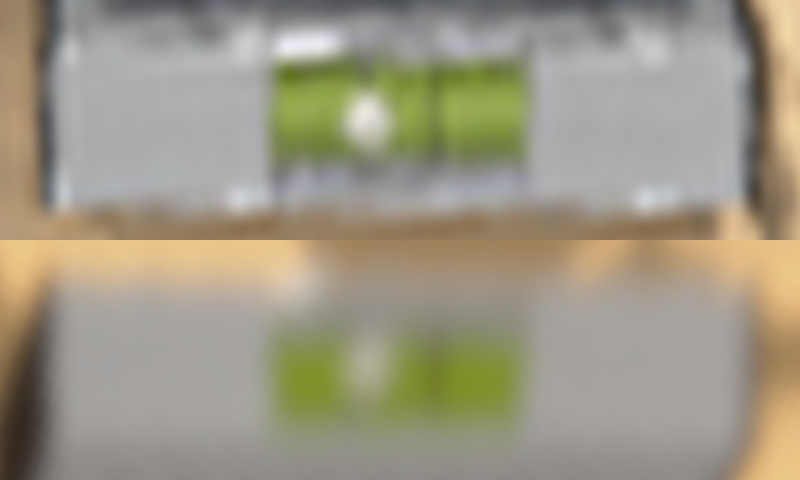

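Both cameras agree: the bubble is at column 368 of the upper strip (4 px/mm), the vial's middle is at 400 and the right-hand line at 436. The bubble is therefore about 8 mm towards the legs, which needs about 3 rad clockwise. I'll pre-rotate the hand so one grasp covers it.

>>> arm_command(motion=[{"offset": [0.0015,0,0],"spin": 0},{"offset": [0,0,0],"spin": -0.182},{"offset": [0,0,0],"spin": -0.182},{"offset": [0,0,0],"spin": -0.182},{"offset": [0,0,0],"spin": -0.182}])

```text
time_s: 13.3
ee_pos: [608.6, 156.3, 156.5]
ee_rot: [180.0, 0.0, 143.0]
force: [0.2, 0.3, -0.2]
gripper_width: 60.0
gripper_force: 0.0
```

>>> arm_command(motion=[{"offset": [0,0,0],"spin": -0.182},{"offset": [0,0,0],"spin": -0.182},{"offset": [0,0,0],"spin": -0.182},{"offset": [0,0,0],"spin": -0.182},{"offset": [0,0,0],"spin": -0.182}])

```text
time_s: 13.92
ee_pos: [608.5, 156.3, 156.5]
ee_rot: [180.0, 0.0, -164.9]
force: [0.1, 0.2, -0.4]
gripper_width: 59.8
gripper_force: 0.0
```

>>> arm_command(motion=[{"offset": [0,0,0],"spin": -0.182},{"offset": [0,0,0.018],"spin": 0},{"offset": [0,0,0.018],"spin": 0},{"offset": [0,0,0.013],"spin": 0},{"offset": [0,0,0],"spin": 0}])

```text
time_s: 14.55
ee_pos: [607.9, 156.3, 106.4]
ee_rot: [180.0, -0.1, -154.7]
force: [0.2, -0.4, -0.1]
gripper_width: 60.0
gripper_force: 0.0
```

>>> arm_command(motion=[{"offset": [0,0,0],"spin": 0},{"offset": [0,0,0],"spin": 0},{"offset": [0,0,0],"spin": 0},{"offset": [0,0,0],"spin": 0}], jaw=0.03, newtons=20)

```text
time_s: 15.05
ee_pos: [608.8, 156.9, 108.2]
ee_rot: [180.0, 0.1, -154.7]
force: [-0.8, 0.8, 3.0]
gripper_width: 37.6
gripper_force: 20.0
```

>>> arm_command(motion=[{"offset": [0,0,0],"spin": 0.17},{"offset": [0,0,0],"spin": 0.17},{"offset": [0,0,0],"spin": 0.17},{"offset": [0,0,0],"spin": 0.17},{"offset": [0,0,0],"spin": 0.17}])

```text
time_s: 15.68
ee_pos: [608.8, 157.2, 108.2]
ee_rot: [179.9, 0.0, 156.3]
force: [-0.4, 2.4, 3.7]
gripper_width: 37.7
gripper_force: 20.0
```

>>> arm_command(motion=[{"offset": [0,0,0],"spin": 0.17},{"offset": [0,0,0],"spin": 0.17},{"offset": [0,0,0],"spin": 0.17},{"offset": [0,0,0],"spin": 0.17},{"offset": [0,0,0],"spin": 0.17}])

```text
time_s: 16.3
ee_pos: [609.0, 157.3, 108.2]
ee_rot: [179.9, -0.0, 107.6]
force: [0.4, 2.4, 3.1]
gripper_width: 37.7
gripper_force: 20.0
```

>>> arm_command(motion=[{"offset": [0,0,0],"spin": 0.17},{"offset": [0,0,0],"spin": 0.17},{"offset": [0,0,0],"spin": 0.17},{"offset": [0,0,0],"spin": 0.17},{"offset": [0,0,0],"spin": 0.17}])

```text
time_s: 16.92
ee_pos: [609.2, 157.3, 108.2]
ee_rot: [179.9, -0.1, 58.9]
force: [0.5, 1.6, 2.3]
gripper_width: 37.4
gripper_force: 20.0
```

>>> arm_command(motion=[{"offset": [0,0,0],"spin": 0},{"offset": [0,0,0],"spin": 0},{"offset": [0,0,0],"spin": 0},{"offset": [0,0,0],"spin": 0},{"offset": [0,0,0],"spin": 0}])

```text
time_s: 17.55
ee_pos: [609.2, 157.2, 108.2]
ee_rot: [179.9, -0.1, 59.2]
force: [1.3, 4.7, 5.2]
gripper_width: 37.9
gripper_force: 20.0
```

>>> arm_command(motion=[{"offset": [0,0,0],"spin": 0},{"offset": [0,0,0],"spin": 0},{"offset": [0,0,0],"spin": 0},{"offset": [0,0,0],"spin": 0},{"offset": [0,0,0],"spin": 0}])

```text
time_s: 18.18
ee_pos: [609.3, 157.2, 108.1]
ee_rot: [179.9, -0.1, 59.2]
force: [0.8, 4.2, 4.1]
gripper_width: 37.7
gripper_force: 20.0
```

```bash
cat >> h.py <<'E'
def boff(w):
    p=w[28:52,:,0].mean(0);x=np.arange(400)/2
    q=np.clip(w[28:52,145:256,0].mean(0)-np.percentile(p[145:256],40)-12,0,None);b=(q*x[145:256]).sum()/q.sum()
    hi=np.median(p[70:120]);lo=np.percentile(p[145:256],30);h=(hi+lo)/2
    L=np.where(p[115:150]<h)[0][0]+115;Rr=255+0;Rr=np.where(p[245:290]>h)[0][0]+245
    return round(b,2),L/2,Rr/2,"offset",round(b-(L+Rr)/4,2)
E
python3 - <<'E'
from h import *
for c in("top","scene"):
    w=bubble(c,save=f"pics/b1_{c}.png",n=2);print(c,boff(w))
cv2.imwrite("pics/b1.png",np.vstack([cv2.imread("pics/b1_top.png"),cv2.imread("pics/b1_scene.png")]))
print(env.state()["ee_pos"],env.state()["qpos"],env.state()["time_s"])
E
```

```text
top (np.float64(98.45), np.float64(67.0), np.float64(131.0), 'offset', np.float64(-0.55))
scene (np.float64(97.91), np.float64(68.0), np.float64(130.0), 'offset', np.float64(-1.09))
[609.26601318 157.23900381 108.14648343] [1.33994362e+01 2.83060207e+01 9.18924157e+01 5.53882615e-02
 5.96651299e+01 4.41383517e+01] 18.375
```

View pics/b1.png

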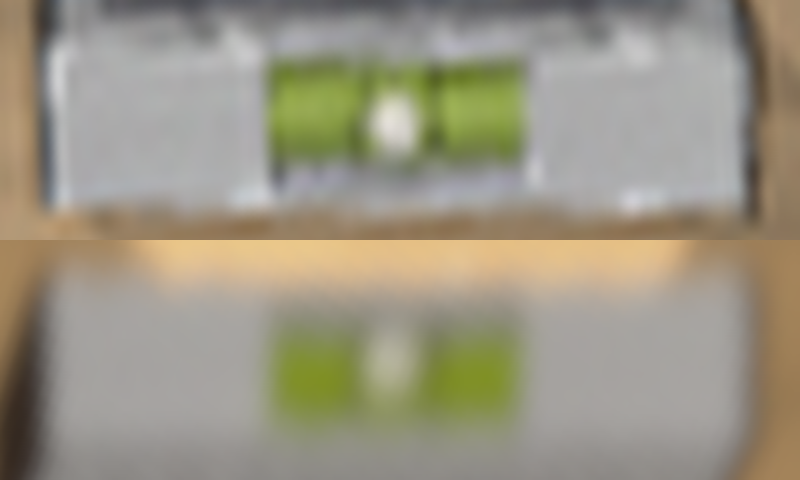

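Lines at columns 362 and 436, bubble at about 394, so about 0.9 mm still to go. I'll turn 0.33 rad more, let go, rise and look.

>>> arm_command(motion=[{"offset": [0,0,0],"spin": 0.165},{"offset": [0,0,0],"spin": 0.165},{"offset": [0,0,0],"spin": 0},{"offset": [0,0,0],"spin": 0}])

```text
time_s: 18.88
ee_pos: [609.3, 157.2, 108.1]
ee_rot: [180.0, -0.1, 40.3]
force: [0.9, 4.0, 4.9]
gripper_width: 37.6
gripper_force: 20.0
```

>>> arm_command(motion=[{"offset": [0,0,0],"spin": 0},{"offset": [0,0,0],"spin": 0},{"offset": [0,0,0],"spin": 0},{"offset": [0,0,-0.02],"spin": 0},{"offset": [0,0,-0.03],"spin": 0}], jaw=0.06)

```text
time_s: 19.5
ee_pos: [607.5, 156.0, 156.5]
ee_rot: [-179.9, 0.2, 40.3]
force: [-0.2, -0.8, 0.6]
gripper_width: 60.2
gripper_force: 0.0
```

>>> arm_command(motion=[{"offset": [0,0,0],"spin": 0},{"offset": [0,0,0],"spin": 0},{"offset": [0,0,0],"spin": 0},{"offset": [0,0,0],"spin": 0},{"offset": [0,0,0],"spin": 0}])

```text
time_s: 20.12
ee_pos: [608.3, 156.5, 156.9]
ee_rot: [-180.0, 0.0, 40.3]
force: [-0.0, 0.2, -0.5]
gripper_width: 59.8
gripper_force: 0.0
```

```bash
python3 - <<'E'
from h import *
for c in("top","scene"):
    w=bubble(c,save=f"pics/b2_{c}.png",n=4);print(c,boff(w))
    p=w[34:48,:,0].mean(0);g=w[30:50,:,1].mean(0);x=np.arange(400)/2
    print("linemins",x[168:192][g[168:192].argmin()],x[208:232][g[208:232].argmin()],"peak",x[160:240][p[160:240].argmax()])
    im,d=env.grab_frame(c);rect(cloud(c,d),[560,-140,110],[660,52,127])
s=env.state();print(s["ee_pos"],s["ee_rot"],s["time_s"])
E
```

```text
top (np.float64(98.69), np.float64(66.5), np.float64(130.5), 'offset', np.float64(0.19))
linemins 88.5 108.5 peak 98.0
437 [611.5 -40.8] [ 30.1 179.3] 0.69 117.8
scene (np.float64(99.17), np.float64(68.0), np.float64(130.0), 'offset', np.float64(0.17))
linemins 88.0 109.5 peak 98.5
569 [612.9 -41.1] [181.6  32.3] 89.46 118.3
[608.50601657 156.58300365 157.4914989 ] [-1.79998003e+02 -6.91083352e-03  4.02772296e+01] 20.625
```

Both cameras put the bubble within about 0.3 mm of centre. I'll press with the open fingers straddling the vial, evenly on both solid sides.

>>> arm_command(motion=[{"offset": [0,0,0],"spin": 0.173},{"offset": [0,0,0],"spin": 0.173},{"offset": [0,0,0],"spin": 0.173},{"offset": [0,0,0],"spin": 0.173},{"offset": [0,0.04,0],"spin": 0}], jaw=0.086)

```text
time_s: 21.25
ee_pos: [609.2, 118.1, 157.4]
ee_rot: [-180.0, -0.0, 0.8]
force: [0.4, -0.1, -1.0]
gripper_width: 85.8
gripper_force: 0.0
```

>>> arm_command(motion=[{"offset": [0.0007,0.053,0],"spin": 0},{"offset": [0,0.053,0],"spin": 0},{"offset": [0,0.052,0],"spin": 0},{"offset": [0,0,0],"spin": 0},{"offset": [0,0,0.012],"spin": 0}])

```text
time_s: 21.88
ee_pos: [612.1, -41.3, 145.9]
ee_rot: [-180.0, -0.1, 0.6]
force: [-0.2, 1.3, 0.4]
gripper_width: 86.2
gripper_force: 0.0
```

>>> arm_command(motion=[{"offset": [0,0,0.007],"spin": 0},{"offset": [0,0,0],"spin": 0},{"offset": [0,0,0.001],"spin": 0},{"offset": [0,0,0],"spin": 0}])

```text
time_s: 22.38
ee_pos: [611.6, -41.0, 137.6]
ee_rot: [-180.0, -0.0, 0.7]
force: [0.1, 1.2, 0.1]
gripper_width: 85.9
gripper_force: 0.0
```

>>> arm_command(motion=[{"offset": [0,0,0.001],"spin": 0},{"offset": [0,0,0.001],"spin": 0},{"offset": [0,0,0],"spin": 0}])

```text
time_s: 22.75
ee_pos: [611.3, -41.5, 135.4]
ee_rot: [-180.0, 0.0, 0.6]
force: [0.2, -0.7, 0.3]
gripper_width: 86.0
gripper_force: 0.0
```

>>> arm_command(motion=[{"offset": [0,0,0.0007],"spin": 0},{"offset": [0,0,0.0005],"spin": 0},{"offset": [0,0,0],"spin": 0}])

```text
time_s: 23.12
ee_pos: [611.4, -41.4, 134.3]
ee_rot: [-180.0, -0.0, 0.6]
force: [0.1, 0.3, 0.3]
gripper_width: 86.1
gripper_force: 0.4
```

>>> arm_command(motion=[{"offset": [0,0,0.0005],"spin": 0},{"offset": [0,0,0],"spin": 0}])

```text
time_s: 23.38
ee_pos: [611.4, -41.4, 134.3]
ee_rot: [180.0, -0.0, 0.6]
force: [-0.8, -0.7, 4.0]
gripper_width: 85.8
gripper_force: 2.5
```

>>> arm_command(motion=[{"offset": [0,0,0.0005],"spin": 0},{"offset": [0,0,0],"spin": 0}])

```text
time_s: 23.62
ee_pos: [611.4, -41.4, 134.3]
ee_rot: [180.0, -0.0, 0.6]
force: [-2.3, 0.1, 7.3]
gripper_width: 86.0
gripper_force: 3.8
```

>>> arm_command(motion=[{"offset": [0,0,0.0004],"spin": 0},{"offset": [0,0,0],"spin": 0}])

```text
time_s: 23.88
ee_pos: [611.4, -41.4, 134.3]
ee_rot: [180.0, -0.1, 0.6]
force: [-3.1, -0.1, 9.7]
gripper_width: 86.1
gripper_force: 4.7
```

>>> arm_command(motion=[{"offset": [0,0,0.0006],"spin": 0},{"offset": [0,0,0.0006],"spin": 0},{"offset": [0,0,0.0004],"spin": 0},{"offset": [0,0,0],"spin": 0},{"offset": [0,0,0],"spin": 0}])

```text
time_s: 24.5
ee_pos: [611.4, -41.4, 134.2]
ee_rot: [180.0, -0.1, 0.6]
force: [-5.1, 0.3, 16.8]
gripper_width: 86.1
gripper_force: 8.3
```

>>> arm_command(motion=[{"offset": [0,0,0],"spin": 0},{"offset": [0,0,0],"spin": 0},{"offset": [0,0,0],"spin": 0},{"offset": [0,0,0],"spin": 0},{"offset": [0,0,0],"spin": 0}])

```text
time_s: 25.12
ee_pos: [611.5, -41.4, 134.3]
ee_rot: [180.0, -0.1, 0.6]
force: [-5.7, -0.6, 17.0]
gripper_width: 85.9
gripper_force: 8.3
```

```bash
python3 - <<'E'
from h import *
for c in("top","scene"):
    w=bubble(c,save=f"pics/b3_{c}.png",n=4);print(c,boff(w))
cv2.imwrite("pics/b3.png",np.vstack([cv2.imread("pics/b3_top.png"),cv2.imread("pics/b3_scene.png")]))
s=env.state();print(s["ee_pos"],s["force"],s["time_s"])
E
```

```text
Traceback (most recent call last):
  File "h.py", line 31, in boff
    L=np.where(p[115:150]<h)[0][0]+115;Rr=255+0;Rr=np.where(p[245:290]>h)[0][0]+245
      ~~~~~~~~~~~~~~~~~~~~~~~~~^^^
IndexError: index 0 is out of bounds for axis 0 with size 0
```

```bash
python3 - <<'E'
from h import *
for c in("top","scene"):
    w=bubble(c,save=f"pics/b3_{c}.png",n=2)
    try:print(c,boff(w))
    except Exception as e:print(c,"occluded")
im,_=env.grab_frame("scene")
cv2.imwrite("pics/b3.png",np.vstack([cv2.imread("pics/b3_scene.png"),cv2.resize(im[190:260,330:430],(800,350),interpolation=cv2.INTER_CUBIC)]))
E
```

```text
top occluded
scene (np.float64(99.23), np.float64(57.5), np.float64(129.0), 'offset', np.float64(5.98))
```

View pics/b3.png

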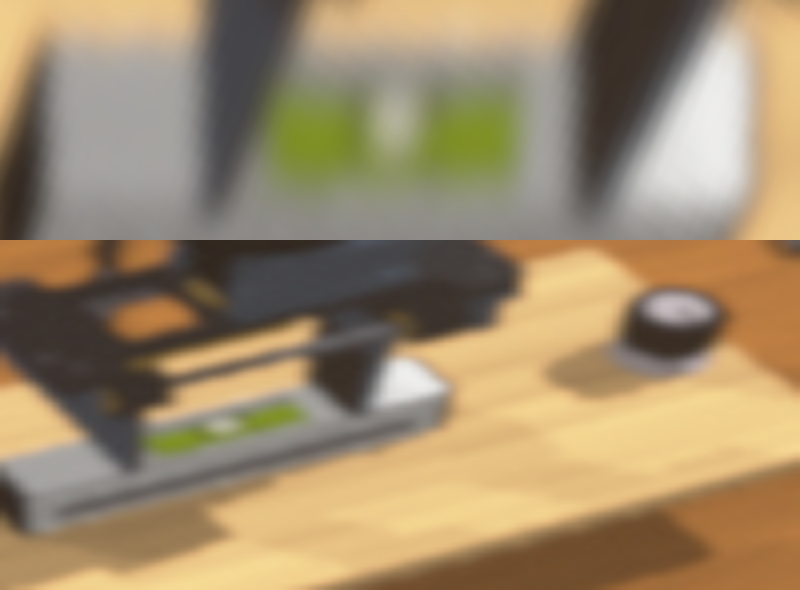

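>>> arm_command(motion=[{"offset": [-0.0006,0,0],"spin": 0},{"offset": [0,0,0],"spin": 0}])

```text
time_s: 25.82
ee_pos: [611.4, -41.4, 134.3]
ee_rot: [180.0, -0.2, 0.6]
force: [-3.4, -0.7, 16.4]
gripper_width: 86.0
gripper_force: 7.9
```

The fingers stand either side of the vial, and the bubble at column 396 is still midway between the lines, unchanged by the press. I'll press a little firmer and then hand in.

>>> arm_command(motion=[{"offset": [-0.0005,0,0.0005],"spin": 0},{"offset": [-0.0002,0,0.0004],"spin": 0},{"offset": [0,0,0],"spin": 0},{"offset": [0,0,0],"spin": 0},{"offset": [0,0,0],"spin": 0}])

```text
time_s: 26.45
ee_pos: [611.4, -41.4, 134.2]
ee_rot: [180.0, -0.3, 0.6]
force: [-3.9, -0.0, 18.2]
gripper_width: 85.6
gripper_force: 9.5
```

>>> arm_command(motion=[{"offset": [0,0,0],"spin": 0},{"offset": [0,0,0],"spin": 0},{"offset": [0,0,0],"spin": 0},{"offset": [0,0,0],"spin": 0},{"offset": [0,0,0],"spin": 0}])

```text
time_s: 27.08
ee_pos: [611.4, -41.4, 134.2]
ee_rot: [180.0, -0.3, 0.6]
force: [-4.1, 0.1, 18.4]
gripper_width: 85.8
gripper_force: 9.5
```

```bash
python3 - <<'E'
from h import *
w=bubble("scene",n=4);p=w[28:52,:,0].mean(0);x=np.arange(400)/2;s=slice(155,245)
q=np.clip(p[s]-np.percentile(p[s],40)-12,0,None);b=(q*x[s]).sum()/q.sum();st=env.state()
print(b,st["force"],st["time_s"])
if abs(b-99.1)<1 and 12<st["force"][2]<30: print(env.job_done())
E
```

```text
98.70487095055852 [-3.56072543  0.03620292 18.88141747] 27.275
the job is handed in; nothing more can be done
None
```

I handed the job in at about 27 s: the level lies lengthwise on the board, the bubble is within about 0.5 mm of centre, and the gripper is still pressing the level down with about 19 N.

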